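# Tip the router onto its feet and seat it in its cradle

### The job

The router has been stood on end in front of its shelf cradle. Without lifting it, push it high on its side so that it topples onto its rubber-footed face, then slide it between the cradle's rails and press it home against the sprung contact bar, whose exact place must be felt: firmly enough that the contacts bite, but gently enough not to hurt them. Leave it flat and straight, still touching the bar, and do not disturb the other things on the shelf.

Things in the scene. Friction and masses are not known exactly. Their poses are not given: they have to be found in the camera images.
- router: Black plastic router standing on end: 150 mm tall (own z, up), 105 mm wide (own y), 44 mm thick (own x), about 0.45 kg. Origin: centre of the end it stands on. Own x points out of the face with four 3 mm grey rubber feet, which looks towards the cradle; the opposite face has vent slots. Tips over once it leans about 16 degrees. Laid on its feet, own x is down and own z points into the cradle
- router_top (a point): Centre of the router's upper end (own z = 150 mm), with a brass contact strip; this end enters the cradle first and meets the contact bar. With the router on its feet this point is 25 mm and the upper face 47 mm above the shelf; sliding it takes about 2 to 6 N
- router_edge (a point): Middle of the edge between the standing end and the footed face, on the shelf at the start: the edge it tips over
- cradle: Grey plastic cradle fixed to the shelf. Origin on the shelf; own x is the way the router is pushed home, y across, z up. Two rails 22 mm high, 110 mm apart inside, from x = -60 to 40 mm; their flared ends open to about 155 mm at x = -104 mm. No floor plate between them. Between the rails' far ends is the contact unit with its sprung bar
- trays: Stack of three blue plastic trays, 170 x 240 x 137 mm, loose; origin centre of underside
- flask: Stainless steel bottle with cap, 68 mm diameter, 212 mm tall, loose; origin centre of underside
- llama: White ceramic llama figurine, about 120 x 36 x 145 mm, loose and easily tipped; origin centre of underside
- switch (a joint): Red press button on top of the white power strip (fixed, 55 x 260 x 36 mm); value 0 up, 0.004 m fully pressed. Leave it alone
- contact_unit: Block 40 mm high at the cradle's closed end (same origin and axes as the cradle; block at x = 40 to 62 mm) with a steel bar 70 mm wide, 15 to 35 mm up, sprung along x: 8 N/mm, 4 mm travel. Where the bar's face rests differs: anywhere from x = 0 to 20 mm, found by feel. Contacts bite when pressed with 5 N or more for a third of a second, are damaged above 20 N. Let go, the bar stays lightly loaded
There are look-alikes about, which are no part of the job. What is meant by the router is not red, and is the larger of those in its own colour.

How it is judged:
By the outcome, as a careful person would: the job done as asked, in the order asked, and still so for the second after the job is handed in, with the robot touching nothing.
It also fails if it takes over 72 s, if anything falls off the work surface, if the arm or the gripper's body presses on something with over 40 N, if the wrist force passes 120 N, or if a joint passes its speed limit or range.

### The arm

A 6-joint arm with a two-finger parallel gripper is mounted at the origin on the work surface. World frame = base frame: x ahead of the robot, y to its left, z up, the work surface at z = 0. Lengths are in m, angles in rad, forces in N, time in s.
With the tool pointing down it reaches from about 0.375 to 0.9 m from the base axis. Payload 3.1 kg.
Tool frame: the origin (TCP) lies midway between the tips of the shut fingers; the grasp point (between the pads) lies 19 mm behind it (robot.grip_depth is the distance from the TCP to the grasp point, in m); z points along the fingers, y is the direction in which the jaws open and shut (so a half turn about z gives the same grasp; the last joint's range is limited). The gripper opens to 87 mm and grips with 3 to 60 N. Pads are 19 mm wide; open, the fingers measure 117 mm over their backs; the gripper's body (75 mm by 190 mm) begins 51 mm behind the grasp point.
Start: joints at [0.969, 0.527, 1.433, -0, 1.181, -0.178], TCP at [0.257, 0.57, 0.223] pointing down, gripper open.
Joint ranges: [-3.08, 3.08], [-0.75, 2.2], [0.22, 2.44], [-1.43, 4.57], [0, 2.65], [-2.85, 2.85]. Speed limits (rad/s): [2.79, 2.79, 3.14, 3.14, 3.14, 3.14].

### API

Orientations are given as a unit quaternion [x, y, z, w].
In Python, from rig import robot gives the robot as it stands.
- The arm moves only by the tool carry_out, never from a script. Its arguments are lists of equal length, an entry for each row: "dr": the turn, a rotation vector about the world's x, y, z in rad, a list of three; "translation": the shift along the world's x, y, z in cm, a list of three; "grip": the opening, from 0 (shut) to 1 (fully open). A call has 1 to 20 rows; each row is the pose to reach, as a shift and turn from the pose commanded when the call began; what a row does not reach only later rows make up. A row lasts 1/12 s, in which the tool goes at most 41.7 mm and 7.16 degrees, less where a joint would pass 70% of its speed; a pose out of reach is approached as far as the arm can. A call with a gripper value outside its range is refused whole. The fingers move at their own pace and stop on an object; "newtons" is the grip in N (left out, the last holds). Time passes only in rows, so rows that repeat a pose let the fingers close. It gives the time, the measured TCP pose, the force and the opening at its end, in the units of the state.
- robot.get_obs(): the state, without advancing time (a new reading comes with each control period).
- robot.camera(name): name is "side" or "top"; returns a dict with "color" (420x560x3 uint8, blue, green, red), "camera_matrix" (3x3 intrinsics, pixels), "T" (4x4, takes a point from camera to world coordinates). Camera axes: x right, y down, z forward; pixel columns grow to the right and rows downward; lengths in m; the calibration is good to about 2 mm. A picture is of the moment at which its call begins. There is no depth.
- robot.hand_in(): hands the job in, once; it reports no verdict.
The state is a dict: "time": time; "q": joint angles; "joint_velocities": joint speeds; "joint_torque": joint torques, N m; "position": TCP position; "tool_rot": TCP orientation; "ft_force": force on the tool from outside, world axes, zero at the start; "moment": the same for the moment, N m; "grip_width": finger opening in m.
Only numpy, scipy, OpenCV 4.12 (cv2) and the standard library are available. Lean on these libraries where they do the work, as an engineer would, in place of code of your own. Each camera call takes 0.05 s, during which the arm holds its last target. There are 200 camera calls.

## Working session

There is one attempt and no reset: what is moved stays moved. The work goes in short steps, Python scripts to look and compute and a tool call to move; the robot and the scene stay as the last step left them, time stands still between calls to the robot, and variables do not carry over. Pictures are saved under pics/ and viewed, about 8 in all and at most 12, crops included, and the job is handed in when it is done.

Besides the shell and the picture viewer there is one more tool, called as name(argument=value, ...) on one line, values as JSON. carry_out: Moves the arm, as the interface text tells. Its arguments: {"type":"object","properties":{"dr":{"type":"array"},"translation":{"type":"array"},"grip":{"type":"array"},"newtons":{"type":"number"}},"required":["dr","translation","grip"]}

```bash
mkdir -p pics; ls; python3 - <<'E'
from rig import robot
import cv2,numpy as np
o=robot.get_obs(); print(o)
for n in("side","top"):
    c=robot.camera(n); cv2.imwrite(f"pics/{n}0.png",c["color"]); np.savez(f"{n}0.npz",**c)
    print(n,c["camera_matrix"].tolist(),np.round(c["T"],4).tolist())
E
```

```text
pics
{'time': 0.0, 'q': array([ 9.68504940e-01,  5.28455307e-01,  1.43388408e+00,  1.14230674e-05,
        1.18139703e+00, -1.78498576e-01]), 'joint_velocities': array([-1.79547565e-04,  7.73711767e-04,  1.58561272e-04, -7.26395701e-04,
       -4.96718668e-05,  1.17846206e-04]), 'joint_torque': array([ 2.08615011e-04, -4.40045857e+01, -1.76588452e+01,  6.31626067e-02,
        5.82159008e-02, -1.46714096e-04]), 'position': array([0.25656613, 0.56911843, 0.2215841 ]), 'tool_rot': array([ 2.10316272e-01,  9.77632813e-01, -9.89221854e-04, -4.12792677e-04]), 'ft_force': array([-0.02944614, -0.2918255 ,  0.16159224]), 'moment': array([-0.02676559, -0.00452604, -0.00048642]), 'grip_width': 0.08703294776231049}
side [[384.24213564622704, 0.0, 274.8138560252623], [0.0, 384.24213564622704, 211.44850284222798], [0.0, 0.0, 1.0]] [[0.926, -0.2246, 0.3036, 0.2495], [-0.3776, -0.5507, 0.7444, -0.7843], [-0.0, -0.8039, -0.5947, 0.7602], [0.0, 0.0, 0.0, 1.0]]
top [[468.4724935135171, 0.0, 275.78192926388107], [0.0, 468.4724935135171, 211.32957786470527], [0.0, 0.0, 1.0]] [[-0.0117, -0.9986, 0.0522, 0.5171], [-0.9999, 0.0123, 0.0116, 0.0123], [-0.0122, -0.052, -0.9986, 1.392], [0.0, 0.0, 0.0, 1.0]]
```

View pics/side0.png

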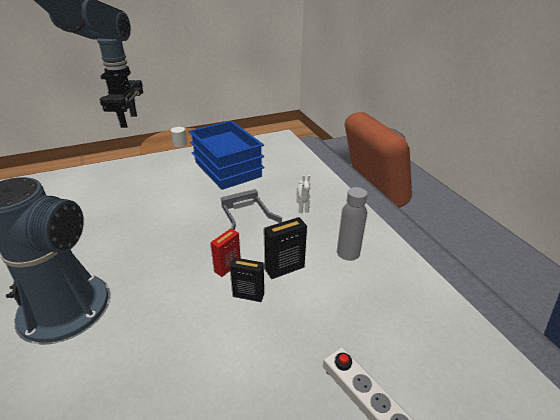

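View pics/top0.png

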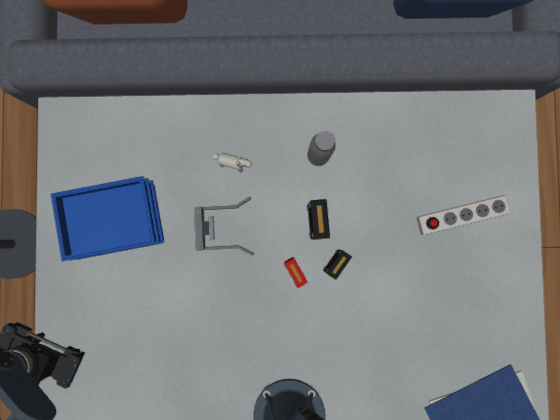

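Side view: router is the larger black box at about (285,248), with the red and small black look-alikes near (226,252) and (248,280). Top view: router's top is at (318,219), the cradle at (205–253, 198–253) opens to the right (world −y), llama (232,160), flask (321,148).

```bash
cat > h.py <<'E'
import numpy as np,cv2
def load(n):
    d=np.load(n); return d["color"],d["camera_matrix"],d["T"]
def ray(uv,z,K,T):
    uv=np.atleast_2d(uv).astype(float); d=np.c_[(uv-K[:2,2])/[K[0,0],K[1,1]],np.ones(len(uv))]@T[:3,:3].T
    return T[:3,3]+d*((z-T[2,3])/d[:,2])[:,None]
def proj(P,K,T):
    p=(np.atleast_2d(P)-T[:3,3])@T[:3,:3]; p=p@K.T; return p[:,:2]/p[:,2:]
E
python3 - <<'E'
from h import *
im,K,T=load("top0.npz")
hsv=cv2.cvtColor(im,cv2.COLOR_BGR2HSV)
br=cv2.inRange(hsv,(12,80,80),(35,255,255)); br[:, :300]=0; br[:,360:]=0; br[:190]=0;br[290:]=0
for c in cv2.findContours(br,0,2)[0]:
    if cv2.contourArea(c)>10: print("brass",cv2.minAreaRect(c),cv2.moments(c)["m00"])
dk=cv2.inRange(hsv,(0,0,0),(180,255,75)); dk=cv2.bitwise_or(dk,br); m=np.zeros_like(dk); m[190:250,295:340]=255
for c in cv2.findContours(dk&m,0,2)[0]:
    if cv2.contourArea(c)>100: print("black",cv2.minAreaRect(c),cv2.boxPoints(cv2.minAreaRect(c)).tolist())
crop=im[140:290,180:380]; cv2.imwrite("pics/crop1.png",cv2.resize(crop,None,fx=4,fy=4,interpolation=cv2.INTER_CUBIC))
E
```

```text
brass ((338.802001953125, 264.71142578125), (3.7684669494628906, 19.74349021911621), 34.99202346801758) 56.5
brass ((319.9172668457031, 218.5069122314453), (27.23891830444336, 5.065774917602539), 85.2363510131836) 109.5
black ((318.10260009765625, 218.89329528808594), (38.979190826416016, 19.618024826049805), 84.47245788574219) [[306.4618835449219, 200.4391632080078], [325.9886779785156, 198.5494842529297], [329.7433166503906, 237.34742736816406], [310.2165222167969, 239.2371063232422]]
```

View pics/crop1.png

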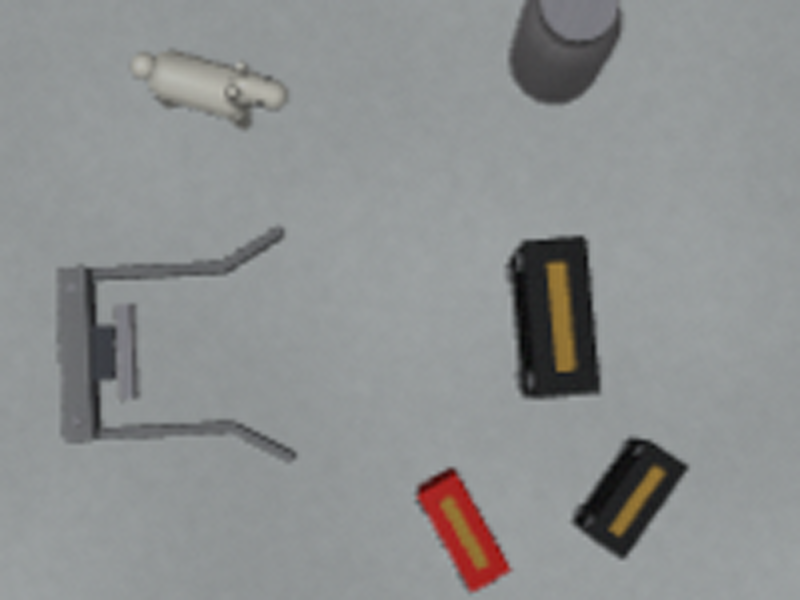

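The crop shows the cradle block at (57–98, 268–442), the rails bending at (222,266) and (233,427), and the sprung bar's face at about x=136. The router's top face has corners (525,242), (584,237), (600,392), (533,396), and its feet face the cradle.

```bash
python3 - <<'E'
from h import *
im,K,T=load("top0.npz")
f=lambda L,z: ray(np.array(L)/4.+[180-.375,140-.375],z,K,T)
r=f([(525,242),(584,237),(600,392),(533,396)],.15); print("router top",r.round(4).tolist(),r.mean(0))
b=cv2.boxPoints(((319.9173,218.5069),(27.24,5.07),85.236)); s=ray(b,.15,K,T); print("strip",s.mean(0),s.round(4).tolist())
print("block",f([(57,268),(90,268),(98,440),(62,442)],.04).round(4).tolist())
print("railU",f([(97,273),(222,266),(280,233)],.022).round(4).tolist())
print("railL",f([(100,434),(233,427),(294,457)],.022).round(4).tolist())
print("bar face",f([(134,305),(139,398)],.035).round(4).tolist())
print("llama",f([(140,65),(280,95)],.1).round(3).tolist(),"flask",ray([(321,140)],.212,K,T).round(3))
print("redtop",f([(455,470),(510,570),(472,590),(420,490)],.11).round(3).tolist())
print("smalltop",f([(632,440),(687,467),(625,557),(577,520)],.11).round(3).tolist())
E
```

```text
router top [[0.6106, -0.0668, 0.15], [0.6135, -0.106, 0.15], [0.5106, -0.1147, 0.15], [0.5085, -0.0705, 0.15]] [ 0.56081828 -0.08948424  0.15      ]
strip [ 0.56156666 -0.0899463   0.15      ] [[0.5971, -0.0808, 0.15], [0.5981, -0.0943, 0.15], [0.526, -0.099, 0.15], [0.5251, -0.0857, 0.15]]
block [[0.6043, 0.2653, 0.04], [0.604, 0.2413, 0.04], [0.4797, 0.236, 0.04], [0.4786, 0.262, 0.04]]
railU [[0.6014, 0.2392, 0.022], [0.6054, 0.1474, 0.022], [0.6292, 0.1046, 0.022]]
railL [[0.4836, 0.2375, 0.022], [0.4876, 0.1402, 0.022], [0.4652, 0.0958, 0.022]]
bar face [[0.577, 0.2102, 0.035], [0.5096, 0.2069, 0.035]]
llama [[0.741, 0.196, 0.1], [0.719, 0.098, 0.1]] flask [[ 0.759 -0.091  0.212]]
redtop [[0.459, -0.019, 0.11], [0.39, -0.056, 0.11], [0.377, -0.03, 0.11], [0.445, 0.005, 0.11]]
smalltop [[0.478, -0.14, 0.11], [0.459, -0.177, 0.11], [0.398, -0.134, 0.11], [0.424, -0.102, 0.11]]
```

carry_out(dr=[[0,0,0.05],[0,0,0.1],[0,0,0.15],[0,0,0.2],[0,0,0.25],[0,0,0.3],[0,0,0.35],[0,0,0.4],[0,0,0.476],[0,0,0.476],[0,0,0.476],[0,0,0.476],[0,0,0.476],[0,0,0.476],[0,0,0.476],[0,0,0.476],[0,0,0.476],[0,0,0.476],[0,0,0.476],[0,0,0.476]], translation=[[1,-3,0],[2.5,-6,0],[4,-10,0],[6,-14,0],[7.5,-18,0],[9,-22,0],[10.5,-26,0],[12,-30,0],[14,-34,0],[16,-38,0],[18,-42,0],[20,-46,0],[21.5,-50,0],[23,-54,0],[25,-58,0],[26.5,-62,0],[28,-66,0],[29.5,-70,0],[30.8,-73.4,0],[30.8,-73.4,0]], grip=[0,0,0,0,0,0,0,0,0,0,0,0,0,0,0,0,0,0,0,0])

```text
time: 1.77
position: [0.5665, -0.1691, 0.2223]
tool_rot: [-0.025, 1.0, -0.001, 0.001]
ft_force: [0.2, -0.7, 0.3]
grip_width: 0.0004
```

carry_out(dr=[[0,0,0],[0,0,0],[0,0,0],[0,0,0],[0,0,0],[0,0,0],[0,0,0],[0,0,0],[0,0,0],[0,0,0],[0,0,0],[0,0,0]], translation=[[0,0,-2],[0,0,-5],[0,0,-8],[0,0,-9.5],[0,0.5,-9.5],[0,1,-9.5],[-0.1,1.5,-9.5],[-0.1,2,-9.5],[-0.1,2.5,-9.5],[-0.2,3,-9.5],[-0.2,3,-9.5],[-0.2,3,-9.5]], grip=[0,0,0,0,0,0,0,0,0,0,0,0])

```text
time: 2.77
position: [0.5631, -0.1339, 0.1281]
tool_rot: [-0.027, 1.0, -0.0, 0.0]
ft_force: [-0.4, -0.5, -0.2]
grip_width: 0.0004
```

```bash
python3 - <<'E'
from rig import robot
import cv2
o=robot.get_obs(); print(o["position"],o["ft_force"])
a=robot.camera("side")["color"][150:320,160:400]
b=robot.camera("top")["color"][130:300,180:420]
cv2.imwrite("pics/p1.png",cv2.resize(cv2.vconcat([a,b]) if a.shape[1]==b.shape[1] else a,None,fx=1.75,fy=1.75))
E
```

```text
[ 0.56313958 -0.13387663  0.12813345] [-0.4033714  -0.47206554 -0.15651733]
```

View pics/p1.png

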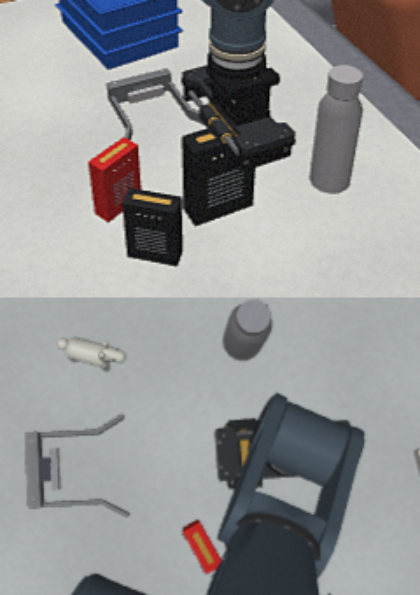

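The closed fingers are just behind the router's vent face, near its top, with nothing else close. Now the topple.

carry_out(dr=[[0,0,0],[0,0,0],[0,0,0],[0,0,0],[0,0,0],[0,0,0],[0,0,0],[0,0,0],[0,0,0],[0,0,0],[0,0,0],[0,0,0],[0,0,0],[0,0,0],[0,0,0],[0,0,0],[0,0,0],[0,0,0],[0,0,0],[0,0,0]], translation=[[0,0.4,0],[-0.05,0.8,0],[-0.1,1.2,0],[-0.1,1.6,0],[-0.1,2.0,0],[-0.15,2.4,0],[-0.2,2.8,0],[-0.2,3.2,0],[-0.25,3.6,0],[-0.3,4.0,0],[-0.3,4.4,0],[-0.3,4.8,0],[-0.35,5.2,0],[-0.4,5.6,0],[-0.4,5.9,0],[-0.4,5.9,0],[-0.4,5.9,0],[-0.4,5.9,0],[-0.4,5.9,0],[-0.4,5.9,0]], grip=[0,0,0,0,0,0,0,0,0,0,0,0,0,0,0,0,0,0,0,0])

```text
time: 4.53
position: [0.559, -0.0755, 0.1276]
tool_rot: [-0.026, 1.0, -0.0, 0.0]
ft_force: [0.4, -0.5, -0.3]
grip_width: 0.0005
```

carry_out(dr=[[0,0,0],[0,0,0],[0,0,0],[0,0,0],[0,0,0],[0,0,0]], translation=[[0,-2,0],[0,-5,0],[0,-8,0],[0,-8,0],[0,-8,0],[0,-8,0]], grip=[0,0,0,0,0,0])

```text
time: 5.03
position: [0.5585, -0.155, 0.1274]
tool_rot: [-0.026, 1.0, 0.0, -0.0]
ft_force: [-0.0, -0.1, -0.6]
grip_width: 0.0012
```

```bash
python3 - <<'E'
from rig import robot
import cv2,numpy as np
A=robot.camera("side");B=robot.camera("top"); np.savez("side1.npz",**A);np.savez("top1.npz",**B)
a=A["color"][150:320,160:400];b=B["color"][130:300,180:420]
cv2.imwrite("pics/p2.png",cv2.resize(cv2.vconcat([a,b]),None,fx=1.75,fy=1.75))
E
```

```text
(no output)
```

View pics/p2.png

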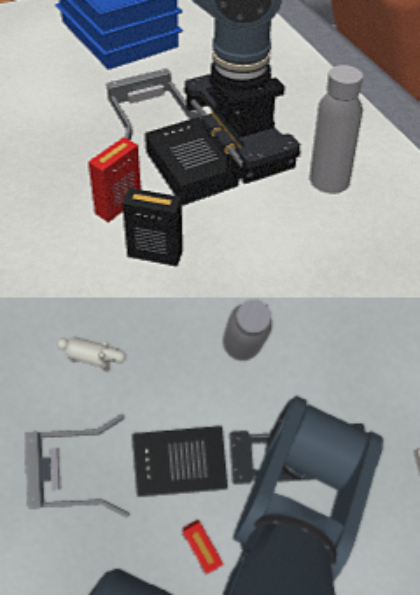

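The router lies flat on its feet, top end towards the cradle, at (135–228, 427–495) in the lower crop. The other objects have not moved.

```bash
cat >> h.py <<'E'
def router(n):
    im,K,T=load(n); g=cv2.cvtColor(im,cv2.COLOR_BGR2GRAY); m=np.zeros_like(g); m[185:260,190:311]=255
    k=cv2.morphologyEx(((g<75)*255).astype(np.uint8)&m,cv2.MORPH_CLOSE,np.ones((9,9),np.uint8))
    c=max(cv2.findContours(k,0,2)[0],key=cv2.contourArea); b=cv2.boxPoints(cv2.minAreaRect(c)); return b,ray(b,.047,K,T)
E
python3 - <<'E'
from h import *
b,P=router("top1.npz"); print(b.round(1).tolist()); print(P.round(4).tolist(),P.mean(0))
for i in range(4):
    d=P[(i+1)%4]-P[i]; print(np.linalg.norm(d),np.degrees(np.arctan2(d[1],d[0])))
E
```

```text
[[255.3000030517578, 207.5], [306.29998779296875, 203.0], [309.3999938964844, 238.60000610351562], [258.3999938964844, 243.0]]
[[0.5993, 0.0868, 0.047], [0.6102, -0.0601, 0.047], [0.5081, -0.0674, 0.047], [0.4971, 0.0789, 0.047]] [0.55365826 0.00955414 0.047     ]
0.14727656113122048 -85.73344191650507
0.10242950525549242 -175.9061690347923
0.14668411963177827 94.30010775561453
0.10251532351065476 4.4251054308750595
```

carry_out(dr=[[0,0,-0.01],[0,0,-0.01],[0,0,-0.01],[0,0,-0.01],[0,0,-0.01],[0,0,-0.01],[0,0,-0.01],[0,0,-0.01],[0,0,-0.01],[0,0,-0.01],[0,0,-0.01]], translation=[[0,0,-3],[-0.4,0,-6],[-0.6,0,-9],[-0.6,0,-11],[-0.6,0,-11.3],[-0.6,2,-11.3],[-0.6,4,-11.3],[-0.6,5,-11.3],[-0.6,5.8,-11.3],[-0.6,5.8,-11.3],[-0.6,5.8,-11.3]], grip=[0,0,0,0,0,0,0,0,0,0,0])

```text
time: 6.05
position: [0.5537, -0.0972, 0.0153]
tool_rot: [-0.022, 1.0, -0.0, 0.001]
ft_force: [-0.6, -0.4, 0.6]
grip_width: 0.0005
```

carry_out(dr=[[0,0,0],[0,0,0],[0,0,0],[0,0,0],[0,0,0],[0,0,0],[0,0,0],[0,0,0],[0,0,0],[0,0,0],[0,0,0],[0,0,0],[0,0,0],[0,0,0],[0,0,0],[0,0,0]], translation=[[0,0.4,0],[0,0.8,0],[0,1.2,0],[-0.05,1.6,0],[-0.1,2.0,0],[-0.1,2.4,0],[-0.1,2.8,0],[-0.15,3.2,0],[-0.15,3.6,0],[-0.15,4.0,0],[-0.2,4.4,0],[-0.2,4.8,0],[-0.2,5.2,0],[-0.2,5.6,0],[-0.25,6,0],[-0.25,6,0]], grip=[0,0,0,0,0,0,0,0,0,0,0,0,0,0,0,0])

```text
time: 7.38
position: [0.5503, -0.0362, 0.0146]
tool_rot: [-0.021, 1.0, 0.0, -0.0]
ft_force: [1.0, -0.1, -0.7]
grip_width: 0.0006
```

```bash
python3 - <<'E'
from rig import robot
import cv2,numpy as np
B=robot.camera("top"); np.savez("top2.npz",**B)
cv2.imwrite("pics/p3.png",cv2.resize(B["color"][170:270,180:340],None,fx=5,fy=5,interpolation=cv2.INTER_CUBIC))
print(robot.get_obs()["ft_force"])
E
```

```text
[-0.49970994 -0.32474797 -0.49246943]
```

View pics/p3.png

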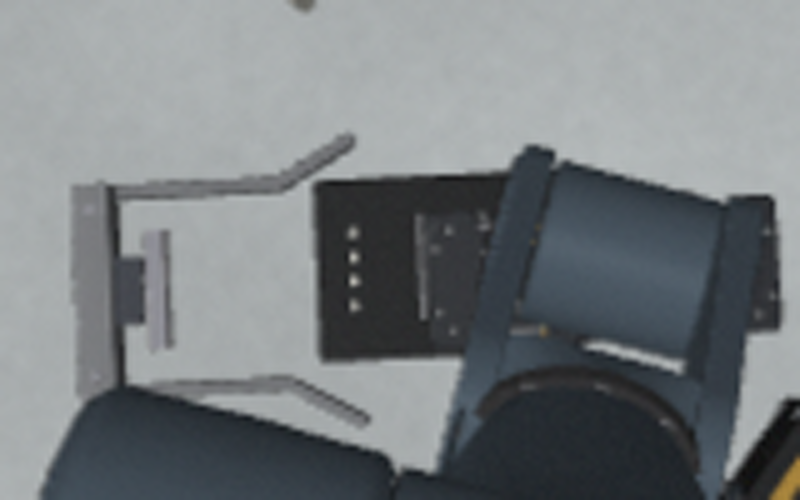

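The router's front end has corners (316,183) and (322,360), between the flared rail ends and looking nearly straight.

```bash
python3 - <<'E'
from h import *
im,K,T=load("top2.npz")
f=lambda L,z: ray(np.array(L)/5.+[180-.4,170-.4],z,K,T)
p=f([(316,183),(322,360),(510,173)],.047);print(p.round(4).tolist())
d=p[0]-p[1];print("heading front",np.degrees(np.arctan2(d[1],d[0]))+90,np.linalg.norm(d)); d=p[0]-p[2];print("side",np.degrees(np.arctan2(d[1],d[0])))
q=f([(118,200),(282,189),(282,378),(130,390)],.022);print("rails inner",q.round(4).tolist())
E
```

```text
[[0.6033, 0.1228, 0.047], [0.5016, 0.1201, 0.047], [0.6077, 0.011, 0.047]]
heading front 91.48147083295014 0.10179521310492064
side 92.24218070304154
rails inner [[0.5964, 0.2412, 0.022], [0.6017, 0.1448, 0.022], [0.4911, 0.1456, 0.022], [0.4851, 0.2346, 0.022]]
```

carry_out(dr=[[0,0,0],[0,0,0],[0,0,0],[0,0,0],[0,0,0],[0,0,0],[0,0,0],[0,0,0],[0,0,0],[0,0,0],[0,0,0],[0,0,0],[0,0,0],[0,0,0],[0,0,0]], translation=[[0,-0.8,0],[0.5,-0.8,0],[1.0,-0.8,0],[1.0,-0.4,0],[1.0,0,0],[1.0,0.4,0],[0.95,0.8,0],[0.9,1.2,0],[0.9,1.6,0],[0.85,2,0],[0.85,2.4,0],[0.8,2.8,0],[0.8,3.2,0],[0.8,3.6,0],[0.8,4.0,0]], grip=[0,0,0,0,0,0,0,0,0,0,0,0,0,0,0])

```text
time: 8.68
position: [0.5538, -0.013, 0.0159]
tool_rot: [-0.029, 1.0, -0.011, -0.006]
ft_force: [-24.4, -81.0, 16.7]
grip_width: 0.0005
```

```bash
python3 - <<'E'
from rig import robot
import cv2,numpy as np
B=robot.camera("top"); np.savez("top3.npz",**B)
cv2.imwrite("pics/p4.png",cv2.resize(B["color"][170:270,180:340],None,fx=5,fy=5,interpolation=cv2.INTER_CUBIC))
print(robot.get_obs()["ft_force"])
E
```

```text
[-19.43388415 -68.52417559  13.53059264]
```

View pics/p4.png

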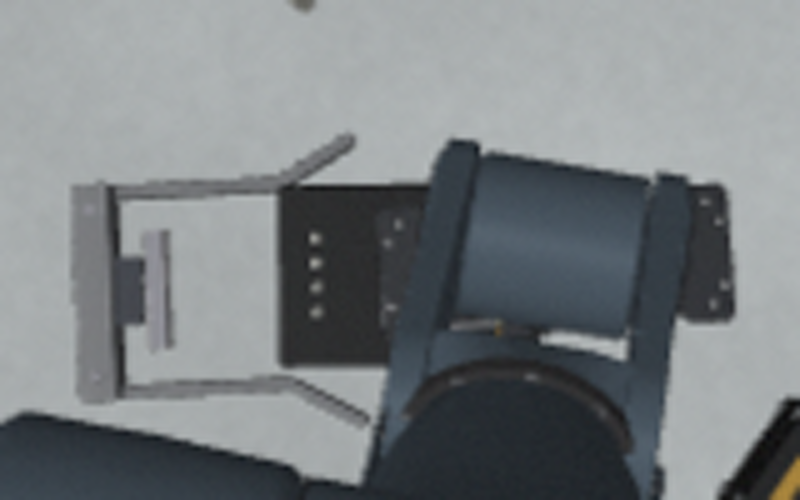

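The router's leading +x corner has caught on the rail bend at about (280,187) and the force is high, so I back off at once.

carry_out(dr=[[0,0,0],[0,0,0],[0,0,0],[0,0,0],[0,0,0],[0,0,0]], translation=[[0,-1,0],[0,-2,0],[0,-4,0],[0,-6,0],[0,-7,0],[0,-7,0]], grip=[0,0,0,0,0,0])

```text
time: 9.23
position: [0.5588, -0.0685, 0.0146]
tool_rot: [-0.02, 1.0, 0.0, 0.0]
ft_force: [0.3, 0.2, 0.1]
grip_width: 0.0005
```

```bash
python3 - <<'E'
from rig import robot
import cv2,numpy as np
B=robot.camera("top"); np.savez("top4.npz",**B); o=robot.get_obs(); print(o["position"],o["ft_force"])
from h import *
im,K,T=load("top4.npz"); g=cv2.cvtColor(im,cv2.COLOR_BGR2GRAY)
# subpixel edges of router: side (+x) along columns, front along rows
for c in range(238,275,4): 
    col=g[195:260,c].astype(int); d=np.diff(col); print(c,195+d.argmin(),195+d.argmax(),end=" | ")
print()
for r in range(210,244,4):
    row=g[r,215:250].astype(int); d=np.diff(row); print(r,215+d.argmin(),end=" | ")
cv2.imwrite("pics/p5.png",cv2.resize(im[170:270,180:340],None,fx=5,fy=5,interpolation=cv2.INTER_CUBIC))
E
```

```text
[ 0.55843885 -0.06726826  0.01449155] [-0.1592893   0.62784078 -0.59487684]
238 244 243 | 242 206 243 | 246 206 202 | 250 206 242 | 254 206 243 | 258 206 242 | 262 252 242 | 266 253 242 | 270 255 242 | 274 256 242 | 
210 235 | 214 235 | 218 235 | 222 244 | 226 235 | 230 235 | 234 235 | 238 235 | 242 236 |
```

View pics/p5.png

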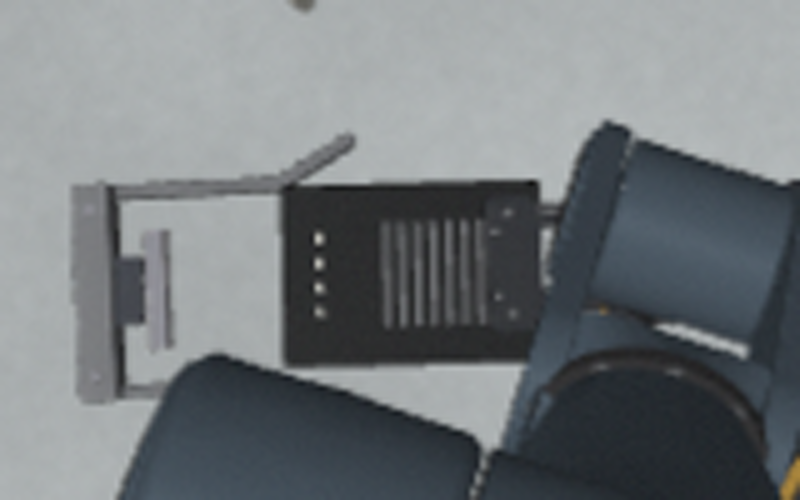

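carry_out(dr=[[0,0,0],[0,0,0],[0,0,0],[0,0,0],[0,0,0],[0,0,0],[0,0,0],[0,0,0],[0,0,0],[0,0,0],[0,0,0],[0,0,0],[0,0,0],[0,0,0],[0,0,0],[0,0,0],[0,0,0]], translation=[[0,0,3],[0,0,6.5],[0,0,8.5],[1,3,8.5],[2,6,8.5],[3,9,8.5],[4.5,12,8.5],[6,15,8.5],[7,18,8.5],[7,19.3,8.5],[7,19.3,8.5],[7,19.3,6],[7,19.3,4],[7,19.3,2.5],[7,19.3,1.8],[7,19.3,1.8],[7,19.3,1.8]], grip=[0,0,0,0,0,0,0,0,0,0,0,0,0,0,0,0,0])

```text
time: 10.7
position: [0.6279, 0.1252, 0.0325]
tool_rot: [-0.021, 1.0, -0.0, -0.001]
ft_force: [0.2, 0.1, 1.1]
grip_width: 0.0002
```

carry_out(dr=[[0,0,0],[0,0,0],[0,0,0],[0,0,0],[0,0,0],[0,0,0],[0,0,0],[0,0,0],[0,0,0]], translation=[[-0.4,0,0],[-0.8,0,0],[-1.1,0,0],[-1.3,0,0],[-1.45,0,0],[-1.6,0,0],[-1.7,0,0],[-1.8,0,0],[-1.85,0,0]], grip=[0,0,0,0,0,0,0,0,0])

```text
time: 11.45
position: [0.6117, 0.1261, 0.0334]
tool_rot: [-0.021, 1.0, 0.0, 0.002]
ft_force: [4.9, 2.7, 3.4]
grip_width: 0.0003
```

carry_out(dr=[[0,0,0],[0,0,0],[0,0,0],[0,0,0],[0,0,0],[0,0,0],[0,0,0],[0,0,0],[0,0,0],[0,0,0]], translation=[[1.5,0,0],[2,0,3],[2,0,7],[2,-3,7],[0,-7,7],[-3,-11,7],[-5,-15,7],[-5,-18,7],[-5,-19.5,7],[-5,-19.5,7]], grip=[0,0,0,0,0,0,0,0,0,0])

```text
time: 12.28
position: [0.5575, -0.0727, 0.1019]
tool_rot: [-0.019, 1.0, 0.0, -0.002]
ft_force: [-0.5, 0.1, -0.5]
grip_width: 0.0005
```

```bash
python3 - <<'E'
from rig import robot
import cv2,numpy as np
B=robot.camera("top"); np.savez("top5.npz",**B); o=robot.get_obs(); print(o["position"],o["ft_force"])
im=B["color"]
cv2.imwrite("pics/p6.png",cv2.resize(im[170:270,180:340],None,fx=5,fy=5,interpolation=cv2.INTER_CUBIC))
E
```

```text
[ 0.55777399 -0.07066392  0.10186332] [-0.083589   -0.02983321 -0.27861761]
```

View pics/p6.png

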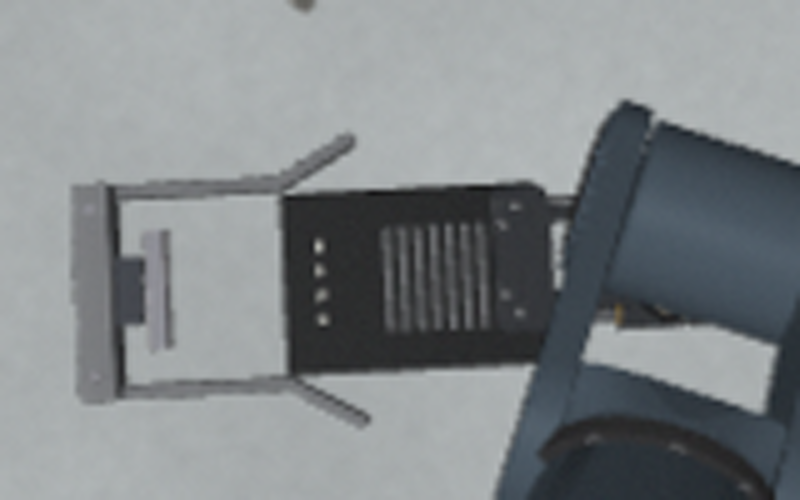

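The router's sides are now parallel to the rails, slope about 2.4° in both, and its front corners (283,193) and (289,375) lie inside the rail opening. I push gently from behind and check the force.

carry_out(dr=[[0,0,0],[0,0,0],[0,0,0],[0,0,0],[0,0,0],[0,0,0],[0,0,0],[0,0,0],[0,0,0],[0,0,0],[0,0,0],[0,0,0],[0,0,0],[0,0,0]], translation=[[0,0,-3],[-0.5,0,-6],[-0.5,0,-8],[-0.5,0,-8.7],[-0.5,1,-8.7],[-0.5,2,-8.7],[-0.5,3,-8.7],[-0.5,4,-8.7],[-0.5,4.5,-8.7],[-0.52,5,-8.7],[-0.54,5.3,-8.7],[-0.56,5.6,-8.7],[-0.57,5.9,-8.7],[-0.58,6.2,-8.7]], grip=[0,0,0,0,0,0,0,0,0,0,0,0,0,0])

```text
time: 13.5
position: [0.5554, -0.0085, 0.0162]
tool_rot: [-0.021, 1.0, -0.001, 0.001]
ft_force: [-0.2, -4.7, 3.9]
grip_width: 0.0004
```

carry_out(dr=[[0,0,0],[0,0,0],[0,0,0],[0,0,0],[0,0,0],[0,0,0]], translation=[[-0.01,0.3,0],[-0.03,0.6,0],[-0.04,0.9,0],[-0.05,1.2,0],[-0.06,1.5,0],[-0.08,1.8,0]], grip=[0,0,0,0,0,0])

```text
time: 14.0
position: [0.5547, 0.0093, 0.0162]
tool_rot: [-0.021, 1.0, -0.001, 0.001]
ft_force: [-0.3, -4.9, 3.6]
grip_width: 0.0002
```

carry_out(dr=[[0,0,0],[0,0,0],[0,0,0],[0,0,0],[0,0,0],[0,0,0],[0,0,0]], translation=[[-0.01,0.3,0],[-0.03,0.6,0],[-0.04,0.9,0],[-0.05,1.2,0],[-0.06,1.5,0],[-0.08,1.8,0],[-0.09,2.0,0]], grip=[0,0,0,0,0,0,0])

```text
time: 14.58
position: [0.5538, 0.0295, 0.0162]
tool_rot: [-0.021, 1.0, -0.001, 0.001]
ft_force: [-0.0, -5.0, 4.2]
grip_width: 0.0005
```

carry_out(dr=[[0,0,0],[0,0,0],[0,0,0],[0,0,0]], translation=[[-0.01,0.1,0],[-0.01,0.2,0],[-0.02,0.3,0],[-0.02,0.4,0]], grip=[0,0,0,0])

```text
time: 14.92
position: [0.5535, 0.0333, 0.0162]
tool_rot: [-0.021, 1.0, -0.001, 0.001]
ft_force: [0.6, -6.9, 4.3]
grip_width: 0.0002
```

carry_out(dr=[[0,0,0],[0,0,0]], translation=[[0,0.05,0],[0,0.1,0]], grip=[0,0])

```text
time: 15.08
position: [0.5535, 0.0343, 0.0162]
tool_rot: [-0.021, 1.0, -0.001, 0.001]
ft_force: [-0.1, -5.4, 2.8]
grip_width: 0.0004
```

carry_out(dr=[[0,0,0],[0,0,0]], translation=[[0,0.05,0],[0,0.1,0]], grip=[0,0])

```text
time: 15.25
position: [0.5535, 0.0353, 0.0162]
tool_rot: [-0.021, 1.0, -0.001, 0.001]
ft_force: [0.8, -6.4, 3.3]
grip_width: 0.0005
```

carry_out(dr=[[0,0,0],[0,0,0]], translation=[[0,0.04,0],[0,0.08,0]], grip=[0,0])

```text
time: 15.42
position: [0.5535, 0.0361, 0.0162]
tool_rot: [-0.021, 1.0, -0.001, 0.001]
ft_force: [-0.1, -5.4, 4.0]
grip_width: 0.0002
```

carry_out(dr=[[0,0,0],[0,0,0]], translation=[[0,0.04,0],[0,0.06,0]], grip=[0,0])

```text
time: 15.58
position: [0.5534, 0.0367, 0.0162]
tool_rot: [-0.021, 1.0, -0.001, 0.001]
ft_force: [0.0, -5.7, 3.9]
grip_width: 0.0002
```

carry_out(dr=[[0,0,0],[0,0,0]], translation=[[0,0.05,0],[0,0.1,0]], grip=[0,0])

```text
time: 15.75
position: [0.5534, 0.0377, 0.0162]
tool_rot: [-0.021, 1.0, -0.001, 0.001]
ft_force: [-0.2, -5.0, 4.0]
grip_width: 0.0002
```

carry_out(dr=[[0,0,0],[0,0,0]], translation=[[0,0.04,0],[0,0.08,0]], grip=[0,0])

```text
time: 15.92
position: [0.5535, 0.0385, 0.0162]
tool_rot: [-0.021, 1.0, -0.001, 0.001]
ft_force: [0.5, -5.5, 4.0]
grip_width: 0.0005
```

carry_out(dr=[[0,0,0],[0,0,0]], translation=[[0,0.05,0],[0,0.1,0]], grip=[0,0])

```text
time: 16.08
position: [0.5534, 0.0394, 0.0162]
tool_rot: [-0.021, 1.0, -0.001, 0.001]
ft_force: [0.7, -6.5, 3.4]
grip_width: 0.0004
```

carry_out(dr=[[0,0,0],[0,0,0]], translation=[[0,0.04,0],[0,0.08,0]], grip=[0,0])

```text
time: 16.25
position: [0.5534, 0.0403, 0.0162]
tool_rot: [-0.021, 1.0, -0.001, 0.001]
ft_force: [0.7, -5.9, 3.9]
grip_width: 0.0002
```

carry_out(dr=[[0,0,0],[0,0,0]], translation=[[0,0.05,0],[0,0.1,0]], grip=[0,0])

```text
time: 16.42
position: [0.5534, 0.0412, 0.0162]
tool_rot: [-0.021, 1.0, -0.001, 0.001]
ft_force: [-0.1, -6.3, 3.5]
grip_width: 0.0002
```

carry_out(dr=[[0,0,0],[0,0,0]], translation=[[0,0.04,0],[0,0.08,0]], grip=[0,0])

```text
time: 16.58
position: [0.5534, 0.0421, 0.0162]
tool_rot: [-0.021, 1.0, -0.001, 0.001]
ft_force: [0.6, -5.7, 3.5]
grip_width: 0.0004
```

carry_out(dr=[[0,0,0],[0,0,0]], translation=[[0,0.05,0],[0,0.1,0]], grip=[0,0])

```text
time: 16.75
position: [0.5534, 0.043, 0.0162]
tool_rot: [-0.021, 1.0, -0.001, 0.001]
ft_force: [-0.3, -5.1, 4.6]
grip_width: 0.0006
```

carry_out(dr=[[0,0,0],[0,0,0]], translation=[[0,0.04,0],[0,0.06,0]], grip=[0,0])

```text
time: 16.92
position: [0.5534, 0.0437, 0.0162]
tool_rot: [-0.021, 1.0, -0.001, 0.001]
ft_force: [0.0, -5.4, 4.7]
grip_width: 0.0006
```

carry_out(dr=[[0,0,0],[0,0,0]], translation=[[0,0.05,0],[0,0.1,0]], grip=[0,0])

```text
time: 17.08
position: [0.5534, 0.0446, 0.0162]
tool_rot: [-0.021, 1.0, -0.001, 0.001]
ft_force: [-0.0, -5.3, 3.7]
grip_width: 0.0008
```

carry_out(dr=[[0,0,0],[0,0,0]], translation=[[0,0.04,0],[0,0.06,0]], grip=[0,0])

```text
time: 17.25
position: [0.5534, 0.0453, 0.0162]
tool_rot: [-0.021, 1.0, -0.001, 0.001]
ft_force: [0.6, -5.6, 2.9]
grip_width: 0.0008
```

carry_out(dr=[[0,0,0],[0,0,0]], translation=[[0,0.05,0],[0,0.1,0]], grip=[0,0])

```text
time: 17.42
position: [0.5534, 0.0462, 0.0162]
tool_rot: [-0.021, 1.0, -0.001, 0.001]
ft_force: [0.7, -5.0, 3.6]
grip_width: 0.0003
```

carry_out(dr=[[0,0,0],[0,0,0]], translation=[[0,0.04,0],[0,0.06,0]], grip=[0,0])

```text
time: 17.58
position: [0.5534, 0.0469, 0.0162]
tool_rot: [-0.021, 1.0, -0.001, 0.001]
ft_force: [-0.0, -5.7, 4.3]
grip_width: 0.0006
```

```bash
python3 - <<'E'
from rig import robot
import cv2,numpy as np
B=robot.camera("top"); np.savez("top6.npz",**B); print(robot.get_obs()["ft_force"])
cv2.imwrite("pics/p7.png",cv2.resize(B["color"][170:270,180:340],None,fx=5,fy=5,interpolation=cv2.INTER_CUBIC))
E
```

```text
[ 0.30799823 -5.437506    4.07951552]
```

View pics/p7.png

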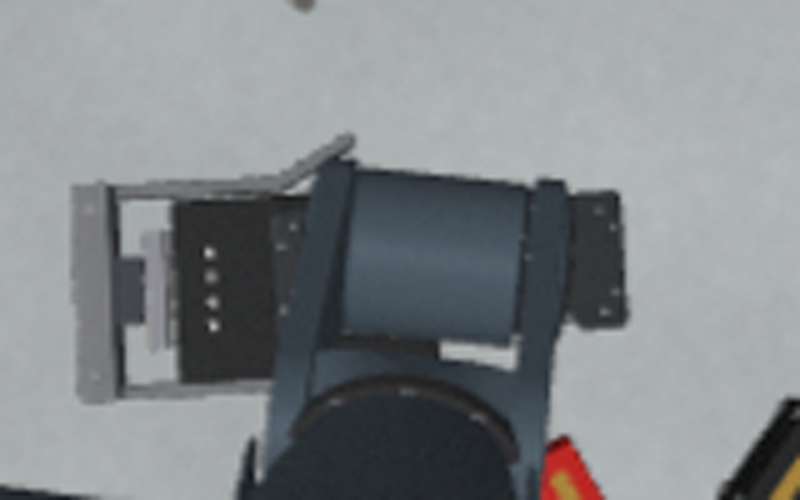

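The router sits straight between the rails, with its front edge at x≈176 and the bar's face at x≈173, a millimetre or two short of contact.

carry_out(dr=[[0,0,0],[0,0,0]], translation=[[0,0.04,0],[0,0.08,0]], grip=[0,0])

```text
time: 17.8
position: [0.5534, 0.0477, 0.0162]
tool_rot: [-0.021, 1.0, -0.001, 0.001]
ft_force: [-0.0, -4.7, 4.2]
grip_width: 0.0002
```

carry_out(dr=[[0,0,0],[0,0,0]], translation=[[0,0.03,0],[0,0.06,0]], grip=[0,0])

```text
time: 17.97
position: [0.5534, 0.0482, 0.0162]
tool_rot: [-0.021, 1.0, -0.001, 0.001]
ft_force: [-0.1, -5.9, 3.2]
grip_width: 0.0005
```

carry_out(dr=[[0,0,0],[0,0,0]], translation=[[0,0.03,0],[0,0.06,0]], grip=[0,0])

```text
time: 18.13
position: [0.5534, 0.0489, 0.0162]
tool_rot: [-0.021, 1.0, -0.001, 0.001]
ft_force: [0.1, -5.9, 4.9]
grip_width: 0.0005
```

carry_out(dr=[[0,0,0],[0,0,0]], translation=[[0,0.03,0],[0,0.06,0]], grip=[0,0])

```text
time: 18.3
position: [0.5534, 0.0495, 0.0162]
tool_rot: [-0.021, 1.0, -0.001, 0.001]
ft_force: [-0.2, -5.7, 4.5]
grip_width: -0.0001
```

carry_out(dr=[[0,0,0],[0,0,0]], translation=[[0,0.04,0],[0,0.08,0]], grip=[0,0])

```text
time: 18.47
position: [0.5534, 0.0503, 0.0162]
tool_rot: [-0.021, 1.0, -0.001, 0.001]
ft_force: [0.5, -5.6, 4.3]
grip_width: 0.0005
```

carry_out(dr=[[0,0,0],[0,0,0]], translation=[[0,0.03,0],[0,0.06,0]], grip=[0,0])

```text
time: 18.63
position: [0.5534, 0.0509, 0.0162]
tool_rot: [-0.021, 1.0, -0.001, 0.001]
ft_force: [0.3, -5.1, 3.6]
grip_width: 0.0005
```

carry_out(dr=[[0,0,0],[0,0,0]], translation=[[0,0.04,0],[0,0.08,0]], grip=[0,0])

```text
time: 18.8
position: [0.5533, 0.0517, 0.0162]
tool_rot: [-0.021, 1.0, -0.001, 0.001]
ft_force: [0.4, -5.4, 3.6]
grip_width: 0.0005
```

carry_out(dr=[[0,0,0],[0,0,0]], translation=[[0,0.03,0],[0,0.06,0]], grip=[0,0])

```text
time: 18.97
position: [0.5534, 0.0523, 0.0162]
tool_rot: [-0.021, 1.0, -0.001, 0.001]
ft_force: [-0.1, -5.2, 4.2]
grip_width: 0.0003
```

carry_out(dr=[[0,0,0],[0,0,0]], translation=[[0,0.04,0],[0,0.08,0]], grip=[0,0])

```text
time: 19.13
position: [0.5534, 0.0527, 0.0162]
tool_rot: [-0.021, 1.0, -0.001, 0.001]
ft_force: [-0.3, -8.4, 4.2]
grip_width: 0.0005
```

carry_out(dr=[[0,0,0],[0,0,0]], translation=[[0,0.03,0],[0,0.06,0]], grip=[0,0])

```text
time: 19.3
position: [0.5533, 0.053, 0.0162]
tool_rot: [-0.021, 1.0, -0.001, 0.001]
ft_force: [-0.6, -9.8, 4.6]
grip_width: 0.0004
```

Bar contact felt at TCP y≈0.0525, where the force rises above the 5.5 N of sliding. I press a little more.

carry_out(dr=[[0,0,0],[0,0,0],[0,0,0]], translation=[[0,0.04,0],[0,0.08,0],[0,0.08,0]], grip=[0,0,0])

```text
time: 19.55
position: [0.5533, 0.0533, 0.0162]
tool_rot: [-0.021, 1.0, -0.002, 0.001]
ft_force: [-1.5, -10.5, 4.2]
grip_width: 0.0005
```

carry_out(dr=[[0,0,0],[0,0,0],[0,0,0]], translation=[[0,0.04,0],[0,0.08,0],[0,0.08,0]], grip=[0,0,0])

```text
time: 19.8
position: [0.5534, 0.0536, 0.0163]
tool_rot: [-0.022, 1.0, -0.002, 0.001]
ft_force: [-0.3, -12.7, 4.9]
grip_width: 0.0005
```

carry_out(dr=[[0,0,0],[0,0,0],[0,0,0]], translation=[[0,0.02,0],[0,0.04,0],[0,0.04,0]], grip=[0,0,0])

```text
time: 20.05
position: [0.5533, 0.0537, 0.0162]
tool_rot: [-0.022, 1.0, -0.002, 0.001]
ft_force: [-0.9, -13.7, 5.0]
grip_width: 0.0003
```

carry_out(dr=[[0,0,0],[0,0,0],[0,0,0],[0,0,0],[0,0,0],[0,0,0],[0,0,0],[0,0,0]], translation=[[0,0.03,0],[0,0.06,0],[0,0.07,0],[0,0.07,0],[0,0.07,0],[0,0.07,0],[0,0.07,0],[0,0.07,0]], grip=[0,0,0,0,0,0,0,0])

```text
time: 20.72
position: [0.5533, 0.054, 0.0162]
tool_rot: [-0.022, 1.0, -0.002, 0.001]
ft_force: [-0.6, -15.9, 4.7]
grip_width: 0.0005
```

The bar was held at about 10 N (15.9 minus sliding) for over half a second. I retreat slowly straight back, then rise and move aside.

carry_out(dr=[[0,0,0],[0,0,0],[0,0,0],[0,0,0],[0,0,0],[0,0,0],[0,0,0],[0,0,0],[0,0,0],[0,0,0],[0,0,0],[0,0,0],[0,0,0],[0,0,0],[0,0,0],[0,0,0],[0,0,0]], translation=[[0,-0.1,0],[0,-0.2,0],[0,-0.3,0],[0,-0.4,0],[0,-0.6,0],[0.1,-1.5,0],[0.2,-3,0],[0.2,-6,0],[0.2,-7,2],[0.2,-8,5],[0.2,-9,8],[0.2,-12,12],[0.2,-16,14],[0.2,-20,15],[0.2,-24,16],[0.2,-27,16],[0.2,-27,16]], grip=[0,0,0,0,0,0,0,0,0,0,0,0,0,0,0,0,0])

```text
time: 22.13
position: [0.5556, -0.2204, 0.1768]
tool_rot: [-0.018, 1.0, -0.003, 0.002]
ft_force: [0.7, -0.0, 0.3]
grip_width: 0.0005
```

```bash
python3 - <<'E'
from rig import robot
import cv2,numpy as np
from h import *
A=robot.camera("side");B=robot.camera("top"); np.savez("top7.npz",**B); print(robot.get_obs()["position"],robot.get_obs()["ft_force"])
a=cv2.resize(A["color"][130:320,150:410],(780,570))[:,:]
b=cv2.resize(B["color"][170:270,180:340],None,fx=5,fy=5,interpolation=cv2.INTER_CUBIC)
cv2.imwrite("pics/p8.png",b); cv2.imwrite("pics/p8s.png",a)
im0,im7=load("top0.npz")[0],B["color"]
d=cv2.absdiff(im0,im7).max(2)
for n,(r0,r1,c0,c1) in dict(llama=(148,176,208,255),flask=(128,168,304,340),trays=(172,264,48,166),strip=(192,238,412,512),red=(255,290,280,312),cradle=(195,255,190,203)).items(): print(n,(d[r0:r1,c0:c1]>40).sum())
E
```

```text
[ 0.5535808  -0.21365307  0.17503642] [ 0.77717461  0.47558487 -0.28324243]
llama 0
flask 0
trays 0
strip 671
red 0
cradle 0
```

View pics/p8.png

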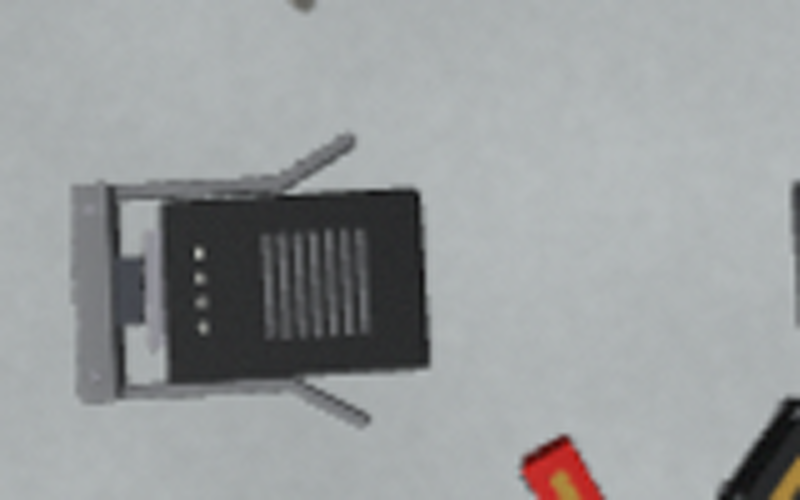

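View pics/p8s.png

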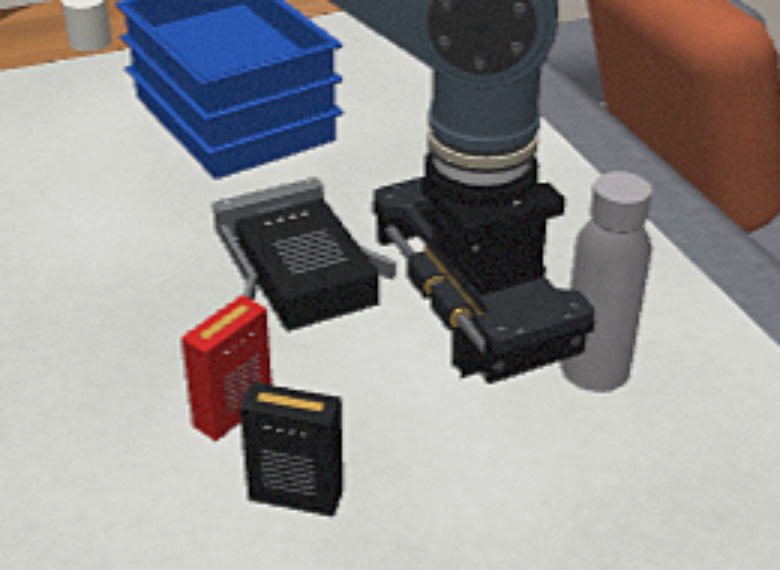

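Final views: the router is flat between the rails, corners about (163,203), (418,189), (428,367), (170,383). Its sides slope about 3.1–3.5° in the image against about 3° for the rails, and its front overlaps the bar's face. The power-strip difference is where the arm now hangs over it. I hand in.

```bash
python3 -c "
from rig import robot
print(robot.hand_in())"
```

```text
the job is handed in; nothing more can be done
None
```

The router was toppled onto its feet, slid between the rails and pressed against the contact bar. I handed the job in at about 22 s of the 72 s allowed.

**Pressing:** I felt the bar where the push force rose above the roughly 5.5 N of sliding, at TCP y ≈ 0.0525 m. I held a total push of 15.9 N for about half a second. That puts about 10 N on the bar, inside the 5 to 20 N range.

**Last checks:**
- **Position:** the last pictures show the router flat and parallel to the rails within about half a degree. Its front end is against the bar as far as the top camera can tell. I did not feel for contact again after letting go.
- **Other things:** llama, flask, trays and red look-alike showed no change from the first top view. The small black one was not compared; it stands upright and looks unmoved.
- **Power strip:** this check failed: the comparison flagged 671 changed pixels. I put that down to the arm hanging over the strip but did not confirm it; the arm never went down near the button.

**What went wrong on the way:** the first slide jammed the router's leading corner on a rail bend. The wrist force reached 81 N, below the 120 N limit. The closed fingers took that push, so I don't believe the 40 N limit on the gripper's body was involved. I backed off, nudged the front end sideways to line it up, and the second slide ran freely.

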